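# Take the short spout off the water dispenser for washing

### The job

The short spout of the water dispenser on the counter has to be washed. Slide the black locking clip sideways out from under its release ring, press the ring down and, with the ring held down, draw the spout up out of its push-fit outlet; then lay both spout and clip in the empty clear tub without dropping them from a height. Leave everything else on the counter where it is.

Things in the scene. Friction and masses are not known exactly. Their poses are not given: they have to be found in the camera images.
- spout_stem (a point): On the axis of the short spout's upright stem, 12 mm above the top of the unpressed release ring, 44 mm above the stem's foot; z up the stem. The spout: one loose bent stainless tube, 16 mm thick, 0.11 kg. Its level arm runs 85 mm along this frame's -x, axis 20 mm (top 28 mm) above this point, then a nozzle turns down 22 mm. The stem is straight up to 6 mm above this point.
- spout_foot (a point): Centre of the flat lower end of the short spout's stem; axes as spout_stem. In the outlet it rests on a stop 32 mm below the top of the unpressed ring: the stem cannot go deeper, but it turns freely. The spout's centre of mass is about 35 mm along -x of the stem and 52 mm above the foot; let go upright, the spout topples towards -x.
- spout_tip (a point): Lowest point of the rounded end of the short spout's down-turned nozzle; 85 mm along -x from the stem, 10 mm below the level of spout_stem.
- clip_tab (a point): Centre of the upright finger tab of the short spout's locking clip, a loose black plastic fork (12 g). Tab 10 mm (x) by 12 mm (y), its top 7.5 mm above this point, the clip's underside 11 mm below. The tab stands 33 mm from the ring's axis, along this frame's +x. While the clip is in, the ring cannot be pressed.
- ring_top (a point): Centre of the top face of the short spout's white plastic release ring (collet): a flat round flange 34 mm across and 4 mm thick, the 16 mm stem passing through its 18 mm hole; z up. Unpressed it is 38 mm above the deck. The outlet's body below is no wider than the flange, down to a 44 mm wide nut on the deck.
- ring (a joint): How far the release ring is pressed down, 0 (up) to 0.006 m (fully down, on the body). It springs back: 4 N at first, 8.5 N fully down. Teeth inside hold a groove in the stem; they draw back as the ring goes down and free it beyond 0.0035. A stem drawn up 2 mm or more while the ring is down does not catch again, even if the ring then rises with it.
- short_port: The outlet (fixed, 34 mm round, grey plastic on a steel nut) that holds the short spout; origin on its axis at the dispenser's deck, 100 mm above the counter. The short spout may stand in any of the three outlets.
- station: The water dispenser, fixed: an aluminium housing 90 (x) x 270 (y) x 100 mm high with its drip tray (18 mm high) on the -x side from 45 to 160 mm; origin on the counter under the middle of the housing. Three outlets stand on its deck, 75 mm apart along y on its middle line.
- long_port: Outlet with the long spout, to be left alone (fixed): same size but the arm runs 125 mm along -x; origin on its axis at the deck, top 78 mm above. It has a clip like the other, tab on the +x side.
- plug_port: Outlet closed by a grey blanking plug (27 mm knob), to be left alone (fixed); origin on its axis at the deck, top 63 mm above. It has a clip as well, tab on the +x side.
- tub_in (a point): Middle of the inner floor of the empty tub, a loose clear plastic box of 190 (x) x 140 (y) x 60 mm outside, walls and floor 3 mm; this point is 3 mm above the counter, z up.
- full_tub: The other tub, of the same size, full of wrapped bars; origin under its middle. Not to be moved.
- cups: Upside-down stack of paper cups, 86 mm across at the foot, 156 mm high; origin under its middle. Not to be moved.
- bottle: Water bottle, 66 mm across, 205 mm high; origin under its middle. Not to be moved.
- straw_jar: Glass jar of straws, 80 mm across, 195 mm high; origin under its middle. Not to be moved.
- tape_measure: Tape measure, 62 x 30 x 58 mm; origin under its middle. Not to be moved.
- card1: Black folded blank card, 62 mm wide, 48 mm high; origin under its middle. Not to be moved.
- card2: As card1.
- clip: Origin of the clip, on the ring's axis when fitted, at the underside; axes as clip_tab. The 4.5 mm thick fork lies in the 6 mm gap under the ring's flange, an arm on either side of the neck, open towards -x. It comes off by drawing it level along its +x; after 34 mm it is clear of the flange and can be lifted.
- short_spout: The short spout; origin and axes as spout_foot.
Not all that is in view belongs to the job. Leave any purple look-alike of the part that bears tub_in alone. Leave any green look-alike of the short_spout alone.

How it is judged:
On the way, in this order (a step that is already met when the one before it is completed fails the run):
1. the clip is off: its tab is more than 60 mm from the ring's axis, with the spout still in its outlet (horizontal distance between clip_tab and ring_top above 0.06 m and z of spout_foot in the frame of short_port below 0.01 m), for 0.1 s.
2. the release ring is pressed down by more than 3 mm, with the spout still in its outlet (value of joint ring above 0.003 m and z of spout_foot in the frame of short_port below 0.012 m), for 0.05 s.
3. the spout is drawn up out of its outlet (z of spout_foot in the frame of short_port above 0.04 m), for 0.05 s.
At the end, for the whole second after the job is handed in: Spout and clip are inside the empty tub (middle of the stem, foot, nozzle end and clip tab all within its walls and below its rim), at rest and released; the tub stands level on the counter; the release ring is up again (x of spout_stem in the frame of tub_in between -0.093 and 0.093 m and y of spout_stem in the frame of tub_in between -0.068 and 0.068 m and z of each of spout_stem, spout_foot, spout_tip, clip_tab in the frame of tub_in below 0.056 m and x of spout_foot in the frame of tub_in between -0.096 and 0.096 m and y of spout_foot in the frame of tub_in between -0.071 and 0.071 m and x of spout_tip in the frame of tub_in between -0.096 and 0.096 m and y of spout_tip in the frame of tub_in between -0.071 and 0.071 m and x of clip_tab in the frame of tub_in between -0.095 and 0.095 m and y of clip_tab in the frame of tub_in between -0.07 and 0.07 m and angle between tub_in's own z axis and vertical below 0.1 rad and height (world z) of tub_in below 0.012 m and value of joint ring below 0.001 m and linear speed of each of short_spout, clip below 0.03 m/s); the robot touches nothing.
It fails at once if a bystander (full tub, cups, bottle, straw jar, tape measure, cards) is moved by more than 30 mm (distance of any of full_tub, cups, bottle, straw_jar, tape_measure, card1, card2 from where it was at the start of the episode above 0.03 m).
It fails at once if the spout or the clip is dropped from a height (falls at more than 1.3 m/s) (linear speed of any of short_spout, clip above 1.3 m/s).
It also fails if it takes over 70 s, if anything falls off the work surface, if the arm or the gripper's body presses on something with over 40 N, if the wrist force passes 120 N, or if a joint passes its speed limit or range.

### The arm

A 6-joint arm with a two-finger parallel gripper is mounted at the origin on the work surface. World frame = base frame: x ahead of the robot, y to its left, z up, the work surface at z = 0. Lengths are in m, angles in rad, forces in N, time in s.
With the tool pointing down it reaches from about 0.375 to 0.925 m from the base axis. Payload 5.7 kg.
Tool frame: the origin (TCP) lies midway between the tips of the shut fingers; the grasp point (between the pads) lies 19 mm behind it; z points along the fingers, x is the direction in which the jaws open and shut, and the axes are right-handed (so a half turn about z gives the same grasp; the last joint's range is limited). The gripper opens to 88 mm and grips with 3 to 60 N. Pads are 20 mm wide; open, the fingers measure 115 mm over their backs; the gripper's body (75 mm by 178 mm) begins 61 mm behind the grasp point.
Start: joints at [-1.369, 0.359, 1.51, -0, 1.272, -0.115], TCP at [0.187, -0.57, 0.223] pointing down, gripper open.
Joint ranges: [-2.97, 2.97], [-1.01, 2.36], [0.21, 2.38], [-0.96, 4.11], [0.2, 2.71], [-2.98, 2.98]. Speed limits (rad/s): [2.39, 2.39, 3.14, 3.14, 3.14, 3.14].

### API

Orientations are given as a unit quaternion [x, y, z, w].
In Python, from bench import move_ptp, servo_line, goto_joints, move_gripper, sleep, inverse_kinematics, capture, PlanningError, close_job, spot_in, silhouettes, current_clock, current_joint_pos, current_qvel, current_joint_torque, current_position, current_orientation, current_force, current_torque, current_finger_gap gives the robot as it stands. Calls block until the motion is done:
- move_ptp(position, orientation): joint-space move of the TCP to a pose.
- servo_line(position, orientation=None, rate=0.15, contact_N=None): straight line of the TCP; orientation=None keeps the orientation; rate is the mean speed in m/s. With contact_N (N) it stops when the force on the tool has changed by that much, and returns True; else False.
- goto_joints(angles): joint-space move.
- move_gripper(opening): finger opening in m; the grip force is fixed at half the most; returns when the fingers have stopped.
- sleep(seconds).
- inverse_kinematics(position, orientation): joint angles nearest the present ones, or None.
- capture(name): name is "side" or "top" or "wrist"; returns a dict with "image" (420x560x3 uint8, blue, green, red), "range_z" (420x560 float32, m along the optical axis (not along the pixel's ray), 0 where there is no reading), "intrinsics" (3x3 intrinsics, pixels), "R" (3x3) and "t" (3): a world point X has camera coordinates R X + t. Camera axes: x right, y down, z forward; pixel columns grow to the right and rows downward; lengths in m; the calibration is good to about 2 mm. The wrist camera is an equidistant fisheye: a pixel r from the principal point sees the ray r / f radians off the axis. A picture is of the moment at which its call begins.
A pose or a line that the arm cannot do raises PlanningError and nothing moves.
- close_job(): hands the job in, once; it reports no verdict.
Trained networks look in the newest picture that a camera, given by its name, has taken for a name from the list of things; names that differ only in an ending like _2 or _b are one class to them, and where a whole thing is asked for, a point or a joint stands for the part that bears it (a point fixed in the world has none). Each returns a list of dicts, best first, with "conf" (0 to 1); they miss things now and then, are a little off and sometimes report something else, mostly with a low value. They report only what shows in the picture. A call takes as long as a camera call. They do not tell look-alikes from the thing itself.
- spot_in(camera, query): "xy" ([column, row] in pixels, amid what is visible of it).
- silhouettes(camera, query): "region" (420x560 bool, what is visible of it) and "xy" ([column, row] in pixels, amid what is visible of it).
Readings, each from a call of its own:
- current_clock(): time.
- current_joint_pos(): joint angles.
- current_qvel(): joint speeds.
- current_joint_torque(): joint torques, N m.
- current_position(): TCP position.
- current_orientation(): TCP orientation.
- current_force(): force on the tool from outside, world axes, zero at the start.
- current_torque(): the same for the moment, N m.
- current_finger_gap(): finger opening in m.
Only numpy, scipy, OpenCV 4.12 (cv2) and the standard library are available. Lean on these libraries where they do the work, as an engineer would, in place of code of your own. Each camera call takes 0.05 s, during which the arm holds its last target. There are 200 camera calls.

## Working session

There is one attempt and no reset: what is moved stays moved. The work goes in short steps, each a Python script; the robot and the scene stay as the last script left them, time stands still between calls to the robot, and variables do not carry over. Pictures are saved under pics/ and viewed, about 8 in all and at most 12, crops included, and the job is handed in when it is done.

```bash
mkdir -p pics; ls; cat > h.py <<'E'
import numpy as np, cv2
from bench import *
def world(c,u,v,z=None):
    K=c["intrinsics"];d=z if z is not None else c["range_z"][int(round(v)),int(round(u))]
    p=np.array([(u-K[0,2])/K[0,0]*d,(v-K[1,2])/K[1,1]*d,d])
    return c["R"].T@(p-c["t"])
def cloud(c):
    K=c["intrinsics"];d=c["range_z"];v,u=np.mgrid[:420,:560]
    p=np.stack([(u-K[0,2])/K[0,0]*d,(v-K[1,2])/K[1,1]*d,d],-1)
    return (p-c["t"])@c["R"]
def proj(c,X):
    p=c["R"]@np.asarray(X)+c["t"];q=c["intrinsics"]@p;return q[:2]/q[2]
E
python3 - <<'E'
from h import *
for n in("side","top"):
    c=capture(n);cv2.imwrite(f"pics/{n}0.png",c["image"]);np.savez(f"{n}0.npz",**c)
    print(n,"campos",(-c["R"].T@c["t"]).round(3))
    P=cloud(c)
    for q in["spout_stem","clip_tab","ring_top","short_spout","clip","short_port","station","long_port","plug_port","tub_in","full_tub","tape_measure","card1"]:
        for r in silhouettes(n,q)[:3]:
            m=r["region"]&(c["range_z"]>0)
            print(q,round(r["conf"],2),np.round(r["xy"]),np.median(P[m],0).round(3) if m.any() else None, P[m].max(0).round(3), P[m].min(0).round(3)) if m.any() else print(q,'nodepth')
print(current_clock())
E
```

```text
pics
side campos [ 0.32  -1.038  0.734]
spout_stem 0.76 [357. 344.] [ 0.588 -0.438  0.013] [ 0.647 -0.408  0.018] [ 0.533 -0.474 -0.002]
spout_stem 0.53 [316. 232.] [ 0.54  -0.216  0.166] [0.615 0.047 0.177] [ 0.485 -0.224 -0.004]
clip_tab 0.46 [342. 234.] [ 0.609 -0.201  0.137] [ 0.615 -0.193  0.147] [ 0.602 -0.204  0.127]
ring_top 0.68 [258. 165.] [0.472 0.429 0.035] [0.573 0.621 0.062] [ 0.377  0.276 -0.005]
ring_top 0.52 [329. 241.] [ 0.576 -0.216  0.137] [ 0.596 -0.151  0.144] [ 0.565 -0.227  0.104]
ring_top 0.38 [343. 233.] [ 0.608 -0.202  0.135] [ 0.619 -0.163  0.147] [ 0.595 -0.22   0.095]
short_spout 0.91 [354. 345.] [ 0.588 -0.437  0.013] [ 0.647 -0.394  0.217] [ 0.533 -0.617 -0.004]
short_spout 0.82 [314. 226.] [ 0.535 -0.217  0.167] [0.586 0.009 0.177] [ 0.486 -0.224 -0.002]
clip 0.32 [312. 287.] [ 0.528 -0.28   0.022] [ 0.669 -0.076  0.195] [ 0.397 -0.478 -0.001]
short_port 0.52 [333. 250.] [ 0.575 -0.221  0.133] [ 0.614 -0.15   0.169] [ 0.543 -0.293  0.098]
station 0.85 [311. 288.] [ 0.528 -0.28   0.022] [ 0.669 -0.06   0.193] [ 0.406 -0.478 -0.001]
long_port 0.58 [336.
[... 1988 characters left out ...]
0.] [0.194 0.291 0.005] [0.297 0.392 0.065] [ 0.091  0.17  -0.004]
tub_in 0.56 [379. 296.] [ 0.223 -0.28   0.004] [ 0.317 -0.164  0.067] [ 0.129 -0.377 -0.004]
full_tub 0.88 [134. 212.] [0.478 0.416 0.03 ] [0.572 0.484 0.066] [ 0.382  0.335 -0.002]
tape_measure 0.65 [140. 141.] [0.685 0.408 0.026] [0.718 0.458 0.053] [ 0.665  0.374 -0.002]
tape_measure 0.64 [260. 222.] [0.44  0.044 0.057] [0.475 0.072 0.064] [ 0.408  0.02  -0.004]
tape_measure 0.48 [201. 203.] [0.51  0.215 0.004] [0.616 0.302 0.065] [ 0.407  0.13  -0.005]
card1 0.74 [200. 136.] [0.691 0.225 0.029] [0.725 0.257 0.055] [0.668 0.191 0.001]
card1 0.58 [139. 142.] [0.684 0.408 0.027] [0.717 0.454 0.053] [ 0.666  0.374 -0.   ]
1.4
```

```bash
python3 - <<'E'
import cv2
a=cv2.imread("pics/top0.png");cv2.imwrite("pics/top0b.png",cv2.resize(a,(800,600)))
b=cv2.imread("pics/side0.png")[200:300,260:400];cv2.imwrite("pics/side0b.png",cv2.resize(b,(784,560),interpolation=2))
E
```

```text
(no output)
```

View pics/top0b.png

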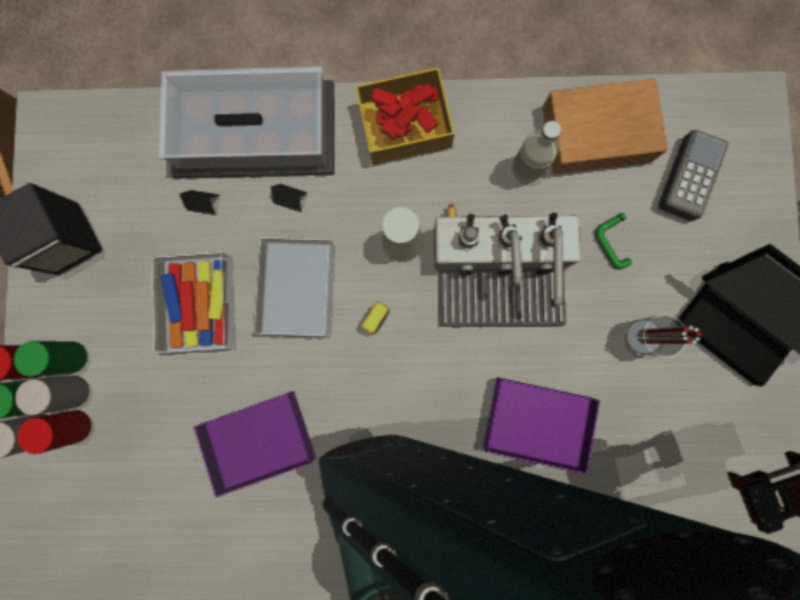

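View pics/side0b.png

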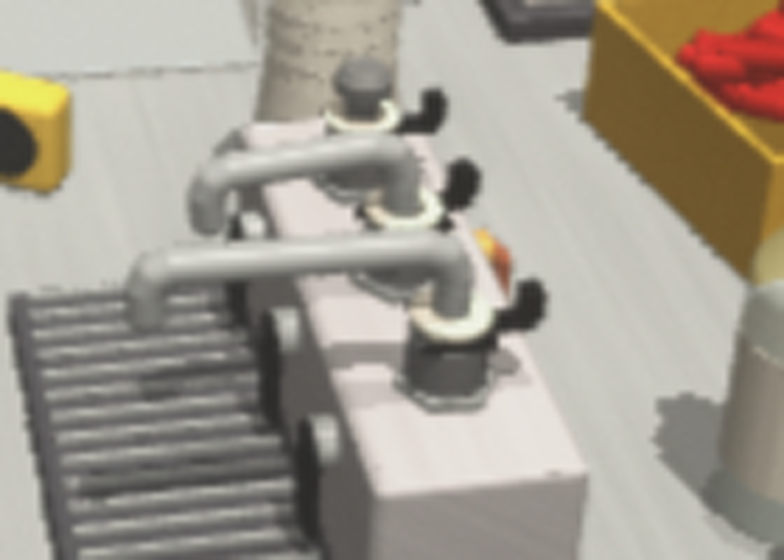

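The top view shows the short spout in the middle outlet, at about (515,240) in the 800 px picture. The long spout is at (553,235) and the plug at (468,230). The empty clear tub is at (295,288). The tubs at (255,440) and (543,425) are purple decoys, and the green look-alike spout is at (613,240). The side crop shows black tabs on the +x side. Next I'll refine the positions and look from close by.

```bash
cat >> h.py <<'E'
from scipy.spatial.transform import Rotation as Ro
def quat(psi,flip=False):
    s=-1 if flip else 1
    x=s*np.array([-np.sin(psi),np.cos(psi),0]);z=np.array([0,0,-1.])
    return Ro.from_matrix(np.stack([x,np.cross(z,x),z],1)).as_quat()
def fish(c,X):
    p=(c["R"]@np.atleast_2d(X).T).T+c["t"];K=c["intrinsics"]
    th=np.arctan2(np.hypot(p[:,0],p[:,1]),p[:,2]);ph=np.arctan2(p[:,1],p[:,0])
    return np.stack([K[0,2]+K[0,0]*th*np.cos(ph),K[1,2]+K[1,1]*th*np.sin(ph)],1)
def fcloud(c):
    K=c["intrinsics"];v,u=np.mgrid[:420,:560];a=(u-K[0,2])/K[0,0];b=(v-K[1,2])/K[1,1]
    th=np.hypot(a,b);k=np.where(th<1.3,np.tan(np.minimum(th,1.3)),0)/np.maximum(th,1e-9);d=c["range_z"]
    return (np.stack([a*k*d,b*k*d,d],-1)-c["t"])@c["R"]
E
python3 - <<'E'
from h import *
c=dict(np.load("top0.npz"));P=cloud(c);C=P.reshape(-1,3)
def box(lo,hi):
    m=np.all((C>lo)&(C<hi),1);return C[m]
def rect(Q):
    (cx,cy),(w,h),a=cv2.minAreaRect((Q[:,:2]*1000).astype(np.float32));print(np.round([cx,cy,w,h,a],1),len(Q))
print("deck");rect(box([.45,-.4,.095],[.72,-.03,.104]))
print("tub rim");rect(box([.38,.11,.05],[.63,.31,.068]))
A=box([.48,-.24,.168],[.575,-.17,.185]);print("arm fit",np.polyfit(A[:,0],A[:,1],1).round(4),A[:,2].max())
A=box([.44,-.34,.168],[.575,-.25,.185]);print("long",np.polyfit(A[:,0],A[:,1],1).round(4))
for n,lo,hi in[("bottle",[.62,-.35,.12],[.8,-.2,.23]),("cups",[.5,-.09,.13],[.66,.06,.18])]:
    Q=box(lo,hi);print(n,len(Q),Q.mean(0).round(3),Q.min(0).round(3),Q.max(0).round(3))
print(current_orientation())
for f in(0,1):
    for ps in(0,.08,):print(f,ps,inverse_kinematics([.6,-.2,.3],quat(ps,f)),inverse_kinematics([.5,.2,.3],quat(ps,f)))
E
```

```text
deck
[ 628.  -191.4  305.   183.8   89.7] 2329
tub rim
[504.7 206.6 141.4 190.2  87. ] 385
arm fit [ 0.0404 -0.2315] 0.17961612015453793
long [-0.0391 -0.2605]
bottle 567 [ 0.741 -0.267  0.159] [ 0.716 -0.302  0.12 ] [ 0.781 -0.24   0.209]
cups 576 [ 0.597 -0.01   0.155] [ 0.565 -0.042  0.13 ] [0.632 0.024 0.161]
[ 8.09797837e-01 -5.86709007e-01 -4.26715681e-05 -4.84829364e-05]
0 0 [-4.30907663e-01  3.50790163e-01  1.32981309e+00 -4.44089210e-16
  1.46098940e+00 -2.00170399e+00] [ 2.52210625e-01  2.06692956e-01  1.53241100e+00 -4.44089210e-16
  1.40248869e+00 -1.31858570e+00]
0 0.08 [-4.30907663e-01  3.50790163e-01  1.32981309e+00 -4.44089210e-16
  1.46098940e+00 -2.08170399e+00] [ 2.52210625e-01  2.06692956e-01  1.53241100e+00 -4.44089210e-16
  1.40248869e+00 -1.39858570e+00]
1 0 [-4.30907663e-01  3.50790163e-01  1.32981309e+00 -4.44089210e-16
  1.46098940e+00  1.13988866e+00] [ 2.52210625e-01  2.06692956e-01  1.53241100e+00 -4.44089210e-16
  1.40248869e+00  1.82300695e+00]
1 0.08 [-4.30907663e-01  3.50790163e-01  1.32981309e+00 -4.44089210e-16
  1.46098940e+00  1.05988866e+00] [ 2.52210625e-01  2.06692956e-01  1.53241100e+00 -4.44089210e-16
  1.40248869e+00  1.74300695e+00]
```

```bash
python3 - <<'E'
from h import *
move_ptp([.60,-.205,.30],quat(0.04,1))
c=capture("wrist");np.savez("w1.npz",**c)
im=c["image"].copy();cv2.imwrite("pics/w1.png",im)
print((-c["R"].T@c["t"]).round(3),c["R"].round(2).tolist(),c["intrinsics"][0])
P=fcloud(c)
for q in["ring_top","clip_tab","short_spout","long_port","plug_port"]:
    for r in silhouettes("wrist",q)[:3]:
        m=r["region"]&(c["range_z"]>0);Q=P[m]
        if len(Q): print(q,round(r["conf"],2),np.round(r["xy"]),np.median(Q,0).round(3),Q.min(0).round(3),Q.max(0).round(3))
C=P.reshape(-1,3)
for y0 in(-.28,-.205,-.13):
  R=C[np.all((C>[.54,y0-.03,.134])&(C<[.6,y0+.03,.142]),1)]
  if len(R): print("ring",y0,len(R),R.min(0).round(4),R.max(0).round(4))
# project guesses
g=[[.583,-.207,.138],[.616,-.205,.147],[.583,-.207,.15]]
for p in fish(c,np.array(g)):cv2.circle(im,tuple(int(v) for v in p.round()),2,(0,0,255),-1)
print(fish(c,np.array(g)).round())
cv2.imwrite("pics/w1b.png",cv2.resize(im,(800,600)))
print(current_clock())
E
```

```text
[ 0.682 -0.203  0.463] [[0.04, -1.0, -0.0], [-0.95, -0.04, 0.3], [-0.3, -0.01, -0.95]] [325.1922621    0.         279.57168441]
ring_top 0.77 [279. 190.] [ 0.588 -0.207  0.139] [ 0.561 -0.226  0.1  ] [ 0.599 -0.194  0.14 ]
clip_tab 0.81 [276. 179.] [ 0.602 -0.2    0.134] [ 0.565 -0.23   0.1  ] [ 0.619 -0.188  0.149]
clip_tab 0.4 [278. 190.] [ 0.588 -0.208  0.139] [ 0.561 -0.226  0.1  ] [ 0.599 -0.194  0.14 ]
short_spout 0.87 [425. 174.] [ 0.594 -0.43   0.015] [ 0.536 -0.471 -0.001] [ 0.648 -0.404  0.019]
short_spout 0.78 [285. 239.] [ 0.554 -0.211  0.174] [ 0.385 -0.23   0.001] [ 0.59  -0.202  0.179]
short_spout 0.51 [ 25. 102.] [0.705 0.217 0.029] [0.671 0.186 0.001] [0.728 0.248 0.05 ]
long_port 0.56 [351. 217.] [ 0.573 -0.28   0.171] [ 0.369 -0.342 -0.001] [ 0.62  -0.25   0.301]
plug_port 0.69 [214. 190.] [ 0.592 -0.14   0.14 ] [ 0.558 -0.154  0.1  ] [ 0.621 -0.116  0.165]
plug_port 0.69 [350. 216.] [ 0.573 -0.28   0.17 ] [ 0.332 -0.342 -0.001] [ 0.62  -0.249  0.303]
ring -0.28 455 [ 0.5654 -0.3012  0.134 ] [ 0.5992 -0.2686  0.1419]
ring -0.205 470 [ 0.5647 -0.2273  0.134 ] [ 0.5998 -0.1909  0.1412]
ring -0.13 294 [ 0.5679 -0.1513  0.1341] [ 0.5999 -0.1196  0.1403]
[[280. 199.]
 [279. 170.]
 [280. 202.]]
3.7083
```

View pics/w1b.png

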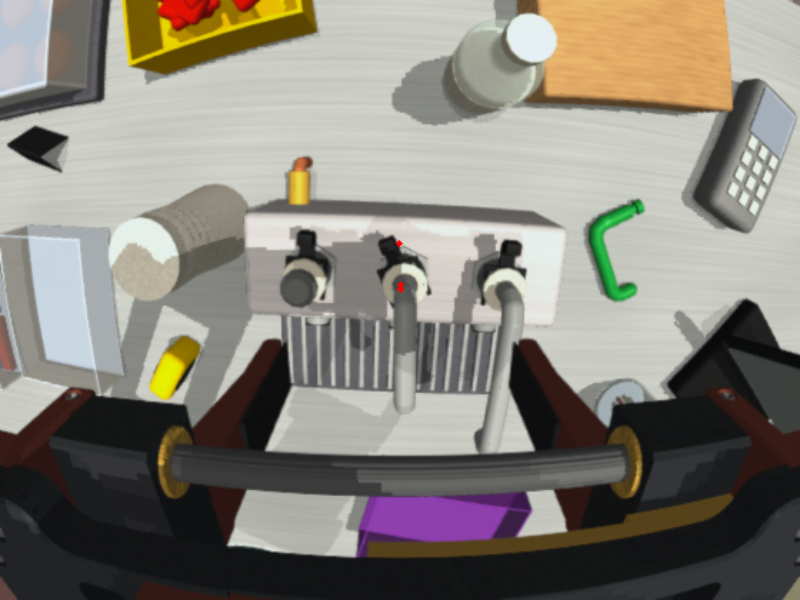

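The wrist view shows the ring at about (405,283) and the tab at (389,243), so the clip is yawed by about +20° towards +y. Next I'll fit both from the depth data.

```bash
python3 - <<'E'
from h import *
c=dict(np.load("w1.npz"));P=fcloud(c);C=P.reshape(-1,3);I=c["image"].reshape(-1,3).astype(int)
from scipy.optimize import least_squares
br=I.min(1);print("z deck",np.median(C[np.all((C>[.56,-.25,.09])&(C<[.61,-.235,.11]),1)][:,2]))
for y0 in(-.28,-.207,-.135):
  m=np.all((C>[.555,y0-.028,.132])&(C<[.625,y0+.028,.144]),1)&(br>110)
  R=C[m]; (cx,cy),r=cv2.minEnclosingCircle((R[:,:2]*1000).astype(np.float32));print("ring",y0,len(R),cx,cy,r,np.median(R[:,2]))
  m=np.all((C>[.6,y0-.035,.126])&(C<[.635,y0+.035,.152]),1)&(I.max(1)<70)
  T=C[m];print("tab",len(T),T.mean(0).round(4),T.min(0).round(4),T.max(0).round(4)); T=T[T[:,2]>.141];print("  top",len(T),T.mean(0).round(4),T.min(0).round(4),T.max(0).round(4))
m=np.all((C>[.49,-.24,.168])&(C<[.585,-.17,.185]),1);A=C[m];print("arm",np.polyfit(A[:,0],A[:,1],1),A.min(0),A.max(0))
cv2.imwrite("pics/w1c.png",cv2.resize(c["image"][150:235,215:345],(780,510),interpolation=cv2.INTER_CUBIC))
E
```

```text
z deck 0.10063434683943234
ring -0.28 423 592.8508911132812 -283.23992919921875 27.40610694885254 0.1385209506356307
tab 202 [ 0.6113 -0.2844  0.1408] [ 0.6    -0.2911  0.1307] [ 0.6195 -0.2795  0.1491]
  top 114 [ 0.6151 -0.285   0.1462] [ 0.6097 -0.2911  0.1411] [ 0.6195 -0.2802  0.1491]
ring -0.207 389 595.0032348632812 -210.8914337158203 27.306325912475586 0.13858469152947775
tab 216 [ 0.6092 -0.2003  0.141 ] [ 0.6001 -0.2187  0.1296] [ 0.6192 -0.1906  0.1485]
  top 123 [ 0.6134 -0.1968  0.1466] [ 0.6068 -0.2028  0.141 ] [ 0.6191 -0.1906  0.1485]
ring -0.135 250 590.8677978515625 -142.3793487548828 22.936410903930664 0.1387712927734624
tab 225 [ 0.6117 -0.1382  0.1407] [ 0.6    -0.1443  0.1311] [ 0.621  -0.1223  0.1486]
  top 119 [ 0.6163 -0.1388  0.1467] [ 0.6101 -0.1442  0.1415] [ 0.621  -0.133   0.1486]
arm [ 0.03813799 -0.23206366] [ 0.49221927 -0.22053391  0.16801146] [ 0.58385228 -0.20234521  0.17915153]
```

View pics/w1c.png

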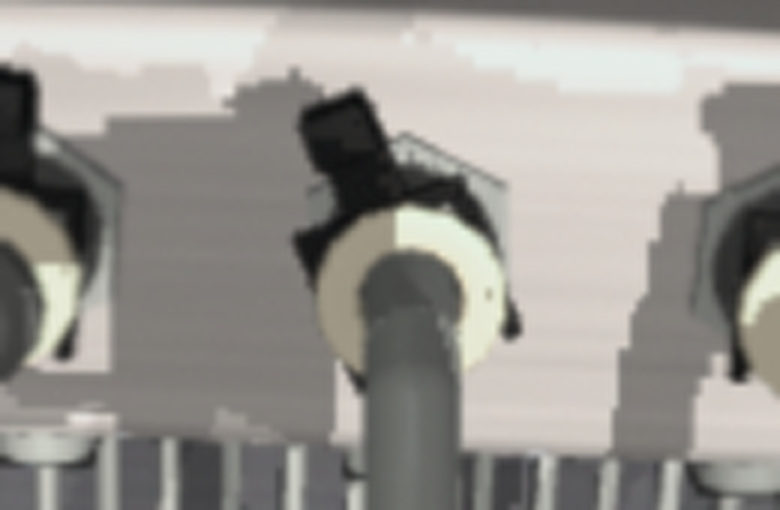

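```bash
cat >> h.py <<'E'
def fray(c,u,v,z):
    K=c["intrinsics"];a=(u-K[0,2])/K[0,0];b=(v-K[1,2])/K[1,1];th=np.hypot(a,b)
    d=c["R"].T@np.array([np.sin(th)*a/th,np.sin(th)*b/th,np.cos(th)]);o=-c["R"].T@c["t"]
    return o+d*(z-o[2])/d[2]
E
python3 - <<'E'
from h import *
c=dict(np.load("w1.npz"));f=lambda x,y,z:fray(c,215+x/6-.5,150+y/6-.5,z).round(4)
print("ring L,R,T",f(317,295,.138),f(505,295,.138),f(408,207,.138))
print("tabtop corners",[f(x,y,.147).tolist() for x,y in((300,117),(358,87),(387,145),(325,170))])
print("left edges others: long L",f(740,300,.138), "plug R",f(82,285,.138))
E
```

```text
ring L,R,T [ 0.5827 -0.1936  0.138 ] [ 0.584  -0.2263  0.138 ] [ 0.5991 -0.2088  0.138 ]
tabtop corners [[0.616, -0.1902, 0.147], [0.6214, -0.1996, 0.147], [0.6118, -0.2048, 0.147], [0.6072, -0.1946, 0.147]]
left edges others: long L [ 0.5847 -0.2679  0.138 ] plug R [ 0.5829 -0.1524  0.138 ]
```

```bash
python3 - <<'E'
from h import *
ps=.41;q=quat(ps,1);d=np.array([np.cos(ps),np.sin(ps),0]);T=np.array([.6140,-.1972,.1345])
move_gripper(.034)
move_ptp(T+[0,0,.05],q)
print("contact",servo_line(T,q,rate=.06,contact_N=6),current_position().round(4),current_force().round(1))
move_gripper(.0);print("gap",current_finger_gap(),current_force().round(1))
for s in(.01,.02,.034,.046):
    servo_line(T+d*s,q,rate=.05);print(s,current_position().round(4),current_force().round(1),round(current_finger_gap(),4))
servo_line(T+d*.046+[0,0,.10],q,rate=.15)
c=capture("wrist");np.savez("w2.npz",**c);cv2.imwrite("pics/w2.png",cv2.resize(c["image"][110:350,120:440],(800,600),interpolation=2));print(current_finger_gap(),current_clock())
E
```

```text
contact False [ 0.6143 -0.1973  0.1348] [-0.5 -0.   1.6]
gap 0.011687801102210679 [-0.1  0.8  0.4]
0.01 [ 0.6239 -0.193   0.1346] [0.9 0.4 1.4] 0.0118
0.02 [ 0.6329 -0.189   0.1345] [0.3 0.1 0.8] 0.0115
0.034 [ 0.6453 -0.1834  0.1343] [-0.8 -0.4 -0.2] 0.0115
0.046 [ 0.6565 -0.1787  0.1344] [ 0.2 -0.2  0.8] 0.0117
0.011380235469140356 9.0583
```

View pics/w2.png

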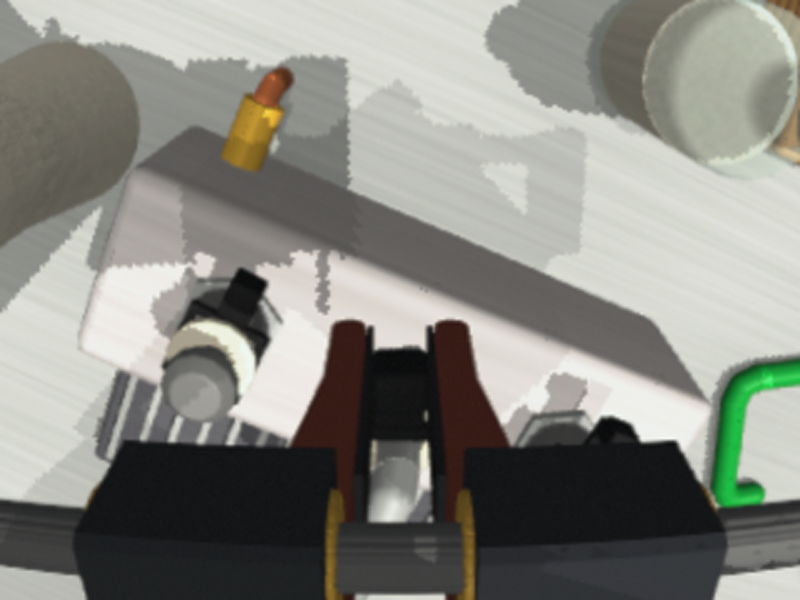

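The clip is held between the fingers, with the tab at about (400,385). Now it goes into the tub.

```bash
python3 - <<'E'
from h import *
q=quat(-.05,1);p=np.array([.550,.241,0])
move_ptp([.56,.0,.27],q);move_ptp(p+[0,0,.12],q)
print(servo_line(p+[0,0,.008],q,rate=.06,contact_N=3),current_position().round(4),current_force().round(1),current_finger_gap())
move_gripper(.024);print(current_finger_gap())
servo_line(p+[0,0,.16],q,rate=.2)
c=capture("wrist");np.savez("w3.npz",**c);cv2.imwrite("pics/w3.png",c["image"])
P=fcloud(c)
for qn in("tub_in","clip_tab"):
  for r in silhouettes("wrist",qn)[:3]:
    Q=P[r["region"]&(c["range_z"]>0)];
    print(qn,round(r["conf"],2),r["xy"],Q.mean(0).round(3),Q.min(0).round(3),Q.max(0).round(3))
print(current_clock())
E
```

```text
True [0.55   0.241  0.0097] [0.7 0.  4.4] 0.01160614070409133
0.023663135741157443
tub_in 0.76 [291.8, 373.8] [0.29  0.238 0.012] [0.273 0.206 0.   ] [0.568 0.285 0.266]
tub_in 0.73 [319.2, 210.5] [0.521 0.201 0.014] [ 0.413  0.114 -0.   ] [0.605 0.276 0.181]
clip_tab 0.63 [279.6, 201.8] [0.532 0.242 0.011] [0.501 0.226 0.002] [0.554 0.259 0.023]
14.2
```

View pics/w3.png

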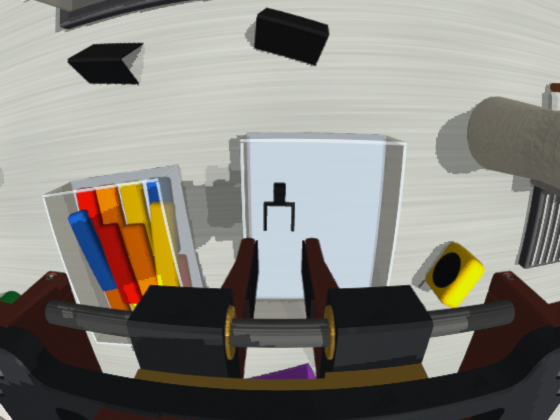

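The clip lies flat in the tub at about (279,205), and the tub hasn't moved. Now the spout.

```bash
python3 - <<'E'
from h import *
q=quat(.038,1);S=np.array([.582,-.2099,0])
move_ptp([.56,.0,.28],q);move_gripper(.034)
move_ptp(S+[0,0,.215],q)
print(servo_line(S+[0,0,.144],q,rate=.08,contact_N=5),current_position().round(4),current_force().round(1))
move_gripper(.020);print(current_finger_gap(),current_force().round(1))
f0=current_force()
print(servo_line(S+[0,0,.1295],q,rate=.015,contact_N=16),current_position().round(4),(current_force()-f0).round(1))
move_gripper(0);print("gap",current_finger_gap(),current_position().round(4),(current_force()-f0).round(1))
print(current_clock())
E
```

```text
False [ 0.5825 -0.2101  0.1445] [-0.1 -0.7  0.2]
0.019832245064205403 [-0.1  0.7  0.2]
True [ 0.5821 -0.2099  0.1326] [-1.5  0.   8. ]
gap 0.015264377479131485 [ 0.5824 -0.2101  0.1327] [-0.6 -0.9  6.5]
19.075
```

```bash
python3 - <<'E'
from h import *
q=quat(.038,1);S=np.array([.582,-.2099,0])
move_gripper(.018);f0=current_force()
print(servo_line(S+[0,0,.130],q,rate=.01,contact_N=15),current_position().round(4),current_force().round(1))
move_gripper(0);print("gap",current_finger_gap(),current_position().round(4),current_force().round(1))
for dz in(.003,.006,.012,.03):
    servo_line(S+[0,0,.131+dz],q,rate=.03);print(dz,current_position().round(4),current_force().round(1))
servo_line(S+[0,0,.24],q,rate=.12);print(current_finger_gap(),current_force().round(1))
c=capture("side");cv2.imwrite("pics/s4.png",cv2.resize(c["image"][130:290,230:430],(800,600),interpolation=2));np.savez("s4.npz",**c)
print(current_clock())
E
```

```text
True [ 0.5825 -0.2105  0.1326] [-1.4  0.2  8.1]
gap 0.015324522052268965 [ 0.5827 -0.2104  0.1327] [-0.2  1.7  7.2]
0.003 [ 0.5826 -0.2103  0.1348] [-0.3  0.5  6.6]
0.006 [ 0.5823 -0.2102  0.1372] [ 0.8 -1.   3. ]
0.012 [ 0.582  -0.2101  0.1433] [ 0.5 -1.6  0.8]
0.03 [ 0.5817 -0.2096  0.1609] [ 0.5  0.1 -1. ]
0.015478957136216406 [-0.2 -0.2 -1.5]
22.2583
```

View pics/s4.png

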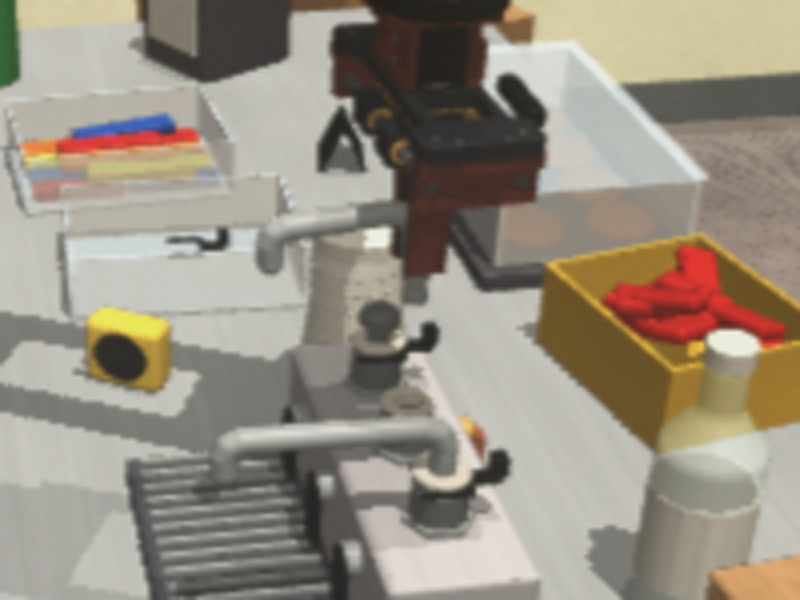

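The spout is out and held upright at about (400,215). The clip is in the tub at (205,240), and the neighbouring parts haven't moved. I'll lower it into the tub with a tilt so that foot and nozzle touch down together.

```bash
python3 - <<'E'
from h import *
q0=Ro.from_quat(quat(-.04,1));L=.0265
def pose(F,a):
    R=Ro.from_rotvec([0,-a,0]);return np.array(F)+R.apply([0,0,L]),(R*q0).as_quat()
a=np.radians(21);F=np.array([.558,.178,0])
move_ptp([.56,.0,.27],q0.as_quat());move_ptp(*pose(F+[0,0,.12],0))
move_ptp(*pose(F+[0,0,.10],a))
print(servo_line(*pose(F+[0,0,.002],a),rate=.05,contact_N=3),current_position().round(4),current_force().round(1),current_finger_gap())
move_gripper(.03);sleep(.3)
p,o=pose(F,a);p=current_position()
ax=Ro.from_quat(o).apply([0,0,-1])
servo_line(p+ax*.08,o,rate=.1);move_ptp([.54,.17,.30],q0.as_quat());sleep(.3)
c=capture("wrist");cv2.imwrite("pics/w5.png",c["image"]);np.savez("w5.npz",**c);P=fcloud(c)
r=silhouettes("wrist","short_spout")
for s in r[:3]:
    Q=P[s["region"]&(c["range_z"]>0)];print(round(s["conf"],2),s["xy"],Q.min(0).round(3),Q.max(0).round(3))
print(current_clock(),current_force().round(1))
E
```

```text
True [0.549  0.178  0.0309] [1.3 0.8 3.1] 0.015594841107539151
0.82 [293.4, 173.4] [0.45  0.137 0.003] [0.552 0.208 0.022]
29.3333 [-0.3 -0.9  0.2]
```

View pics/w5.png

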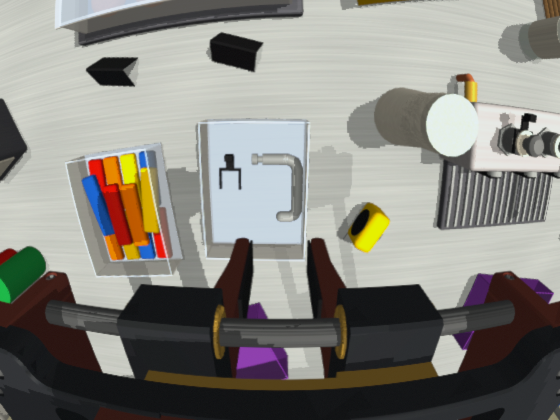

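Spout (260–300, 155–220) and clip (230,170) lie flat on the tub floor, clear of the gripper. Handing in.

```bash
python3 -c "
from bench import *
close_job()"
```

```text
the job is handed in; nothing more can be done
```

I handed the job in at about 29 s of the 70 s allowed: the spout is out of its outlet, and both spout and clip lie flat in the empty clear tub.

- **Clip:** I drew it level along its own direction, which was turned about 23° from the dispenser's x axis. I then set it down in the tub under contact control.
- **Ring and spout:** I pressed the ring down with the fingertips, gripped the stem and drew the spout up. I set the spout down tilted 21°; after release it came to rest on its side.

**Last checks:**
- In the last picture both parts lie inside the tub walls, with depth readings on the spout no higher than 22 mm.
- The gripper was empty, at 0.30 m and with no meaningful force on it.
- The bystanders in view looked unmoved. I judged that from the picture and didn't measure it.

**Not fully confirmed:**
- The ring press read about 5.3 mm by height and about 8 N by force. A second press stopped at the same depth, short of the full 6 mm, but the stem still came out freely.
- I did not separately measure that the ring sprang back up.
- The spout's arm lies close to the tub's -y wall.

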